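# Run the locked specimen carriage up to its detector

## Robot

A 6-joint arm with a two-finger parallel gripper is mounted at the origin on a cart in front of the work surface, level with it; the furniture and walls round the work are solid. World frame = base frame: x ahead of the robot, y to its left, z up, the work surface at z = 0. Lengths are in mm, angles in rad, forces in N, time in s.
With the tool pointing down it reaches from about 325 to 850 mm from the base axis. Payload 4.4 kg.
Tool frame: the origin (TCP) lies midway between the tips of the shut fingers; the grasp point (between the pads) lies 19 mm behind it; z points along the fingers, y is the line along which they close (so a half turn about z gives the same grasp; the last joint's range is limited). The gripper opens to 94 mm and grips with 3 to 60 N. Pads are 16 mm wide; open, the fingers measure 119 mm over their backs; the gripper's body (75 mm by 177 mm) begins 78 mm behind the grasp point.
Start: joints at [1.099, 0.207, 1.542, -0, 1.393, -0.15], TCP at [181.322, 545.664, 205.447] pointing down, gripper open.
Joint ranges: [-2.73, 2.73], [-0.86, 2.22], [0.23, 2.46], [-1.11, 4.25], [0.08, 2.63], [-2.82, 2.82]. Speed limits (rad/s): [2.79, 2.79, 3.14, 3.14, 3.14, 3.14].

## Interface

Orientations are given as a unit quaternion [w, x, y, z].
In Python, from cell import arm gives the robot as it stands. The module is installed in compiled form; this text tells all that it offers.
- The arm moves only by the shell command python3 -m crank 'ROWS' [FORCE]. ROWS is JSON, a list of rows, each a list of 7 numbers: the gripper command: -1 is shut, 1 is fully open, values between are in proportion, then the shift along the tool's x, y, z normalised to -1 to 1, where 1 is 10 cm, then the turn, a rotation vector about the tool's x, y, z normalised to -1 to 1, where 1 is 360 degrees. A call has 1 to 12 rows; each row is the pose to reach, as a shift and turn from the pose commanded when the call began, along the tool's axes at that moment, turning the shorter way round; what a row does not reach only later rows make up. A row lasts 1/10 s, in which the tool goes at most 50 mm and 8.59 degrees, less where a joint would pass 70% of its speed; a pose out of reach is approached as far as the arm can. A call with a number of a shift or a turn outside -1 to 1 is refused whole. A call with a gripper value outside its range is refused whole. The fingers move at their own pace and stop on an object; FORCE is the grip in N (left out, the last holds). Time passes only in rows, so rows that repeat a pose let the fingers close. It gives the time, the measured TCP pose, the force, the opening and the grip force at its end, in the units of the state.
- arm.state(): the state, without advancing time (a new reading comes with each control period).
- arm.get_image(name): name is "scene" or "top"; returns the picture (420x560x3 uint8, red, green, blue); there is no depth.
- arm.camera_info(name): a dict with "fx", "fy", "cx", "cy" (pixels), "position" and "orientation" of the camera in the world. Camera axes: x right, y down, z forward; pixel columns grow to the right and rows downward; lengths in mm; the calibration is good to about 2 mm. A picture is of the moment at which its call begins. camera_info takes no time and is no camera call.
- arm.close_job(): hands the job in; it is judged then, once.
The state is a dict: "time": time; "q": joint angles; "dq": joint speeds; "joint_efforts": joint torques, N m; "tcp_pos": TCP position; "orientation": TCP orientation; "contact_force": force on the tool from outside, world axes, zero at the start; "torque": the same for the moment, N m; "grip_width": finger opening in mm; "grasp_force": force on a finger pad.
Only numpy, scipy, OpenCV 4.12 (cv2) and the standard library are available. Lean on these libraries where they do the work, as an engineer would, in place of code of your own. Each camera call takes 0.05 s, during which the arm holds its last target. There are 200 camera calls.

## Task

The specimen carriage on the slide rail is parked and locked. With the fingertips press its lock button down, hold it down, and push the carriage along the rail until it stands firmly against the tall detector housing at the end; then let the button come up again so that it locks there, and draw clear. Only push and press, picking nothing up: do not force the carriage while the button is up, keep off the specimen tin, and leave the two vials and the round box beside the rail where they stand.

Things in the scene. Friction and masses are not known exactly. Their poses are not given: they have to be found in the camera images.
- rail: Fixed slide rail, aluminium base 90 mm wide, 341 mm long, screwed to the desk, at any yaw. Origin on the desk top below the middle of the lock button's path; +y runs along the rail toward the detector housing (the end to reach), z up. The other end (y = -117 to -129 mm) has only a low plate 42 mm high.
- dock_face (a point): Middle of the lens on the face of the detector housing that the carriage must reach: a grey block with a black ribbed top, 86 mm wide, 54 mm deep, 85 mm high. The face lies at rail y = +158 mm, this point 60 mm above the desk.
- carriage (a joint): Position of the grey carriage (80 mm wide, 135 mm long, deck 46 mm above the desk) along rail +y, in m: 0 at the low plate, where it starts, 0.140 hard against the detector housing. Unlocked it slides with about 1.5 N of friction; locked it has 1 mm of play (2.5 mm at the housing) and does not yield to fair force.
- lock_button (a joint): Travel of the lock button, in m: 0 up (locked), 0.006 fully down, growing as it is pressed downward. A spring needs 2.5 N to start and 4 N to hold it fully down; a pawl under it leaves a toothed rack (10 mm pitch) when it is more than about 3.5 mm down: press it 5 mm or more. Let go on the way it springs up into the next notch and locks; it also locks at the housing.
- button_top (a point): Centre of the top of the lock button: a black ribbed cap on the carriage, 46 mm across the rail, 36 mm along it, top 53 mm above the desk when up, at rail x = 0, y = carriage joint - 70 mm. It stands between two upright grey walls whose inner faces lie 27 mm before and behind this point along the rail (54 mm clear); open at the sides.
- push_wall (a point): Middle of the inner face of the detector-side wall of the button's bay, 63 mm above the desk. Both walls are 60 mm wide and 26 mm high above the deck (tops 72 mm above the desk). A closed fingertip that presses the cap drags the carriage along by friction, or slides over the cap until it pushes this wall.
- tin: Round white specimen tin, 43 mm across, 22 mm high, fixed in its nest on the carriage 60 mm from the button's centre toward the detector, behind the wall. Origin at the middle of its underside, 46 mm above the desk; its top is 68 mm above the desk. Not to be touched.
- vial_a: Loose sample vial with a white cap, standing, 21 mm across, 48 mm high, about 0.10 to 0.13 m to one side (rail +x) of the rail's centre line. Origin at the middle of its underside. Leave alone.
- vial_b: Loose sample vial with a black cap, standing, 21 mm across, 48 mm high, on the same side as the other or changed over with it. Origin at the middle of its underside. Leave alone.
- round_box: Loose round box with a lid, 37 mm across, 18 mm high, on the other side (rail -x) of the rail, 0.10 to 0.13 m from its centre line. Origin at the middle of its underside. Leave alone.

How it is judged:
By the outcome, as a careful person would: the job done as asked, in the order asked, and still so for the second after the job is handed in, with the robot touching nothing.
It also fails if it takes over 38 s, if anything falls off the work surface, if the arm or the gripper's body presses on something with over 40 N, if the wrist force passes 120 N, or if a joint passes its speed limit or range.

## Working session

There is one attempt and no reset: what is moved stays moved. The work goes in short steps, Python scripts to look and compute and a shell command to move; the robot and the scene stay as the last step left them, time stands still between calls to the robot, and variables do not carry over. Pictures are saved under pics/ and viewed, at most 10 in all, crops included, and the job is handed in when it is done.

```bash
mkdir -p pics
python3 - <<'E'
from cell import arm
import cv2
for n in("top","scene"):
    cv2.imwrite(f"pics/{n}0.png",arm.get_image(n)[:,:,::-1]); print(arm.camera_info(n))
s=arm.state(); print(s)
E
```

```text
{'fx': 545.9994665263348, 'fy': 545.9994665263348, 'cx': 272.4379660236275, 'cy': 204.73146625624548, 'position': array([ 360.99985031,   10.99346373, 1127.65157922]), 'orientation': array([-0.05810384,  0.71198877, -0.69759258,  0.05532202])}
{'fx': 514.6569328166559, 'fy': 514.6569328166559, 'cx': 280.5905723662803, 'cy': 206.2547228476993, 'position': array([  50.02757828, -412.29067532,  611.94093155]), 'orientation': array([-0.39199933,  0.82460242, -0.36546988,  0.18110532])}
{'time': 0.1, 'q': array([ 1.09949904e+00,  2.07341027e-01,  1.54276326e+00,  5.85375808e-06,
        1.39350075e+00, -1.50513904e-01]), 'dq': array([-2.13675580e-03, -6.55913395e-04, -2.60565600e-03, -3.07963170e-04,
        9.63884241e-05,  1.35344290e-03]), 'joint_efforts': array([ 1.32483265e-04, -3.71862602e+01, -2.82295543e+01,  7.01162685e-02,
        3.09850671e-02, -3.96403073e-05]), 'tcp_pos': array([180.99441042, 545.02466318, 204.42606103]), 'orientation': array([-3.10558067e-04,  1.59705313e-01,  9.87164222e-01, -9.57072374e-04]), 'contact_force': array([ 0.33550136,  0.3969389 , -0.06544862]), 'torque': array([0.01526056, 0.01074796, 0.03904376]), 'grasp_force': 0.0, 'grip_width': 93.74260039324615}
```

View pics/top0.png

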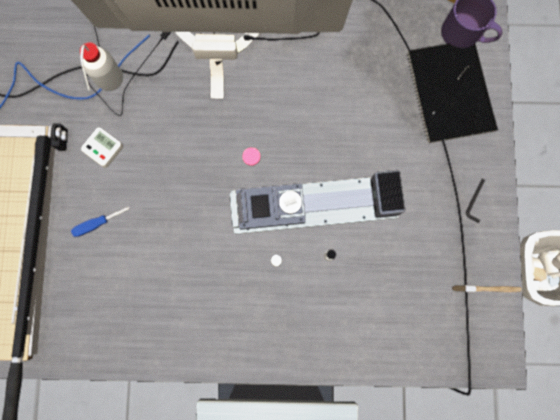

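View pics/scene0.png

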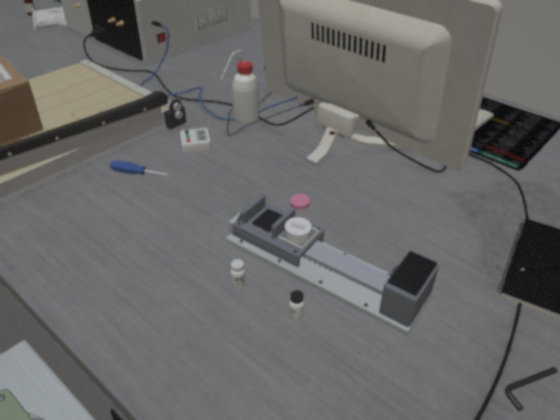

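The top view shows the black button cap near (261,206), the tin at (290,202), the housing top at about (388,193) and the low plate end at (233,210). The vials are at (276,260) and (331,254), and the round box is at (251,156). The rail runs nearly along the image's +u axis.

```bash
cat > h.py <<'E'
import numpy as np
from scipy.spatial.transform import Rotation as R
from cell import arm
def rot(q): return R.from_quat(np.roll(q,-1)).as_matrix()
def back(n,u,v,z):
    c=arm.camera_info(n); d=rot(c["orientation"])@[(u-c["cx"])/c["fx"],(v-c["cy"])/c["fy"],1]
    p=np.array(c["position"]); return p+d*(z-p[2])/d[2]
def proj(n,P):
    c=arm.camera_info(n); q=rot(c["orientation"]).T@(np.array(P)-c["position"])
    return np.array([c["fx"]*q[0]/q[2]+c["cx"],c["fy"]*q[1]/q[2]+c["cy"]])
E
python3 - <<'E'
from h import *; import cv2
for nm,n,u,v,z in [("btn","top",261,206,53),("tin","top",290,202,68),("house","top",388,193,85),("va","top",276,260,48),("vb","top",331,254,48),("box","top",251,156,18),("btnS","scene",267,221,53),("tinS","scene",298,227,68)]: print(nm,back(n,u,v,z).round(1))
im=cv2.imread("pics/top0.png")[165:245,220:420]; cv2.imwrite("pics/c0.png",cv2.resize(im,None,fx=4,fy=4,interpolation=cv2.INTER_CUBIC))
E
```

```text
btn [532.   39.8  53. ]
tin [538.7 -17.5  68. ]
house [ 557.4 -206.8   85. ]
va [425.6   7.8  48. ]
vb [ 439.7 -100.5   48. ]
box [642.9  64.1  18. ]
btnS [527.   36.4  53. ]
tinS [537.1 -22.3  68. ]
```

View pics/c0.png

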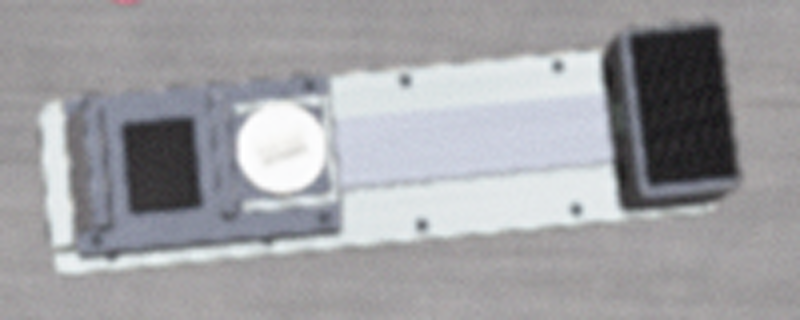

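Run:
```python
from h import *
f=lambda a,b,z: back("top",220+a/4-.375,165+b/4-.375,z)
b=f(162,165,53);t=f(283,146,68);print(b,t,np.linalg.norm((t-b)[:2]))
e=[]
for p,q,z in [((60,272),(720,210),6),((42,100),(605,50),6),((405,80),(558,66),8),((422,225),(576,209),8),((162,165),(283,146),0),((340,188),(615,160),10)]:
    d=f(*q,z)-f(*p,z)
    if z==0:d=t-b
    print(np.degrees(np.arctan2(d[1],d[0])))
s=arm.state();T=rot(s["orientation"]);print(T.round(3))
yaw=np.radians(-81.5);y=np.array([np.cos(yaw),np.sin(yaw),0]);o=b+70*y
x=np.array([y[1],-y[0],0])
for nm,P in [("btn",[0,-70,53]),("face",[0,158,60]),("tin",[0,-10,68]),("end",[0,-129,6]),("houseTop",[0,185,85])]:
    w=o*[1,1,0]+P[0]*x+P[1]*y+[0,0,P[2]]; print(nm,w.round(1),((proj("top",w)-[220,165]+.375)*4).round(),proj("scene",w).round(1))
```

```text
[532.21006072  41.53120306  53.        ] [540.48953101 -18.18953024  68.        ] 60.29191997693212
-83.4369325390158
-83.675153618874
-83.52349667957425
-82.8646593782049
-82.10702789205662
-82.9663216746796
[[-0.949  0.315 -0.001]
 [ 0.315  0.949 -0.002]
 [ 0.    -0.002 -1.   ]]
btn [532.2  41.5  53. ] [162. 165.] [266.9 218.2]
face [ 565.9 -184.    60. ] [617. 105.] [393.2 270.2]
tin [541.1 -17.8  68. ] [282. 145.] [297.5 224.5]
end [523.5  99.9   6. ] [ 51. 194.] [239.8 226.3]
houseTop [ 569.9 -210.7   85. ] [681.  88.] [413.3 265.6]
```

```bash
A='[[-1,-0.33,-0.25,0,0,0,0],[-1,-0.66,-0.5,0,0,0,0],[-1,-1,-0.75,0,0,0,0],[-1,-1,-0.75,0,0,0,0]]'; python3 -m crank '[[-1,-0.33,-0.25,0,0,0,0],[-1,-0.66,-0.5,0,0,0,0],[-1,-1,-0.75,0,0,0,0],[-1,-1,-0.75,0,0,0,0]]' 10
python3 -m crank '[[-1,-0.33,-0.25,0,0,0,0],[-1,-0.66,-0.5,0,0,0,0],[-1,-1,-0.75,0,0,0,0],[-1,-1,-0.75,0,0,0,0]]'
python3 -m crank '[[-1,-0.33,-0.25,0,0,0,0],[-1,-0.66,-0.5,0,0,0,0],[-1,-1,-0.75,0,0,0,0],[-1,-1,-0.75,0,0,0,0]]'
python3 -m crank '[[-1,-0.33,-0.25,0,0,0,0],[-1,-0.66,-0.5,0,0,0,0],[-1,-1,-0.75,0,0,0,0],[-1,-1,-0.75,0,0,0,0]]'
python3 -m crank '[[-1,-0.33,-0.25,0,0,0,-0.02],[-1,-0.66,-0.5,0.2,0,0,-0.04],[-1,-0.92,-0.67,0.4,0,0,-0.06],[-1,-0.92,-0.67,0.6,0,0,-0.07],[-1,-0.92,-0.67,0.8,0,0,-0.07],[-1,-0.92,-0.67,0.9,0,0,-0.07],[-1,-0.92,-0.67,0.9,0,0,-0.07]]'
python3 - <<'E'
from h import *; import cv2
s=arm.state();print(s["time"],s["tcp_pos"],s["contact_force"]);T=rot(s["orientation"]);print(T.round(3))
print(T.T@(np.array([532.2,41.5,s["tcp_pos"][2]])-s["tcp_pos"]))
im=arm.get_image("scene")[150:330,180:450,::-1];cv2.imwrite("pics/s1.png",cv2.resize(im,None,fx=2.9,fy=2.9,interpolation=cv2.INTER_CUBIC))
E
```

```text
time: 0.5
tcp_pos: [254.4, 439.5, 204.8]
orientation: [0.0, 0.162, 0.987, -0.001]
contact_force: [-0.3, -0.3, 0.1]
grip_width: 65.3
grasp_force: 0.0
time: 0.9
tcp_pos: [325.7, 337.6, 205.2]
orientation: [0.0, 0.162, 0.987, -0.001]
contact_force: [-0.4, 0.1, 0.9]
grip_width: 33.7
grasp_force: 0.0
time: 1.3
tcp_pos: [397.1, 235.5, 205.4]
orientation: [0.0, 0.162, 0.987, -0.0]
contact_force: [-0.8, -0.1, 0.1]
grip_width: 2.2
grasp_force: 0.0
time: 1.7
tcp_pos: [468.4, 133.2, 205.4]
orientation: [0.0, 0.162, 0.987, -0.0]
contact_force: [1.2, -0.3, -0.2]
grip_width: 0.4
grasp_force: 0.0
time: 2.4
tcp_pos: [530.6, 44.2, 113.5]
orientation: [-0.002, -0.06, 0.998, 0.001]
contact_force: [-0.8, -0.5, 0.5]
grip_width: 1.0
grasp_force: 0.0
2.4 [530.63934729  44.17071643 113.53695305] [-0.83787934 -0.54835648  0.51105316]
[[-0.993 -0.12  -0.004]
 [-0.12   0.993  0.001]
 [ 0.004  0.002 -1.   ]]
[-1.22807963 -2.83903036 -0.00949511]
```

View pics/s1.png

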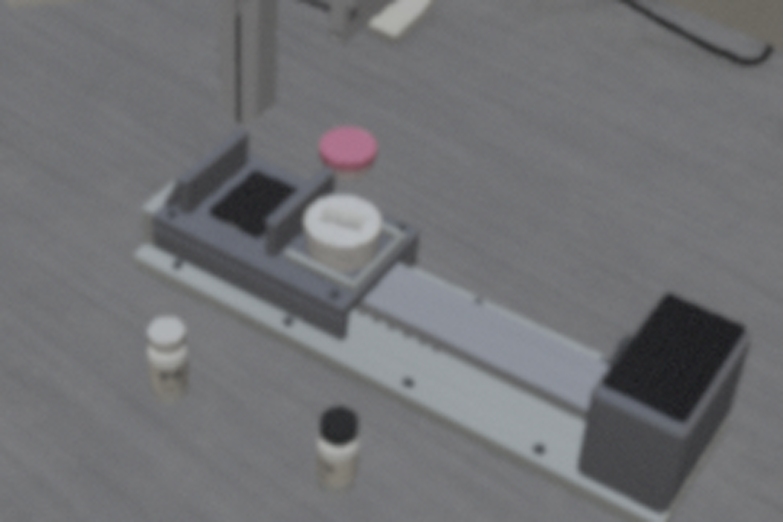

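The fingertips hang above the button bay (tip at crop (255,120), cap at (254,203)), lined up with it, and the walls are clear. I'll descend now.

```bash
python3 -m crank '[[-1,-0.01,-0.03,0.2,0,0,0],[-1,-0.01,-0.03,0.4,0,0,0],[-1,-0.01,-0.03,0.56,0,0,0],[-1,-0.01,-0.03,0.56,0,0,0]]'
python3 -m crank '[[-1,0,0,0.02,0,0,0],[-1,0,0,0.04,0,0,0],[-1,0,0,0.06,0,0,0],[-1,0,0,0.06,0,0,0]]'
python3 -m crank '[[-1,0,0,0.02,0,0,0],[-1,0,0,0.03,0,0,0],[-1,0,0,0.04,0,0,0],[-1,0,0,0.04,0,0,0]]'
```

```text
time: 2.85
tcp_pos: [532.7, 40.3, 58.6]
orientation: [-0.001, -0.06, 0.998, 0.0]
contact_force: [-0.2, 0.0, -1.1]
grip_width: 0.6
grasp_force: 0.0
time: 3.25
tcp_pos: [534.2, 39.4, 54.0]
orientation: [0.0, -0.059, 0.998, -0.0]
contact_force: [0.2, 0.4, 0.2]
grip_width: 0.8
grasp_force: 0.0
time: 3.65
tcp_pos: [534.4, 39.4, 49.8]
orientation: [0.001, -0.059, 0.998, -0.0]
contact_force: [1.0, -0.1, 2.4]
grip_width: 0.3
grasp_force: 1.5
```

```bash
python3 -m crank '[[-1,0,0,0.01,0,0,0],[-1,0,0,0.02,0,0,0],[-1,0,0,0.03,0,0,0],[-1,0,0,0.03,0,0,0]]'
python3 -m crank '[[-1,0,0,0.01,0,0,0],[-1,0,0,0.02,0,0,0],[-1,0,0,0.02,0,0,0]]'
```

```text
time: 4.05
tcp_pos: [534.5, 39.3, 47.2]
orientation: [0.001, -0.059, 0.998, -0.0]
contact_force: [-0.5, 1.1, 6.5]
grip_width: 0.4
grasp_force: 3.4
time: 4.35
tcp_pos: [534.7, 39.3, 47.0]
orientation: [0.0, -0.06, 0.998, -0.0]
contact_force: [-5.3, 0.1, 17.5]
grip_width: 0.5
grasp_force: 8.7
```

```bash
python3 -m crank '[[-1,0,-0.03,0,0,0,0],[-1,0,-0.06,0,0,0,0],[-1,0,-0.1,0,0,0,0],[-1,0,-0.15,0,0,0,0],[-1,0,-0.2,0,0,0,0],[-1,0,-0.2,0,0,0,0]]'
python3 - <<'E'
from h import *; import cv2
im=arm.get_image("scene")[150:330,180:450,::-1];cv2.imwrite("pics/s2.png",cv2.resize(im,None,fx=2.9,fy=2.9,interpolation=cv2.INTER_CUBIC))
E
```

```text
time: 4.95
tcp_pos: [537.1, 18.7, 47.0]
orientation: [0.001, -0.059, 0.998, -0.001]
contact_force: [-4.8, -1.3, 17.3]
grip_width: 0.4
grasp_force: 8.5
```

View pics/s2.png

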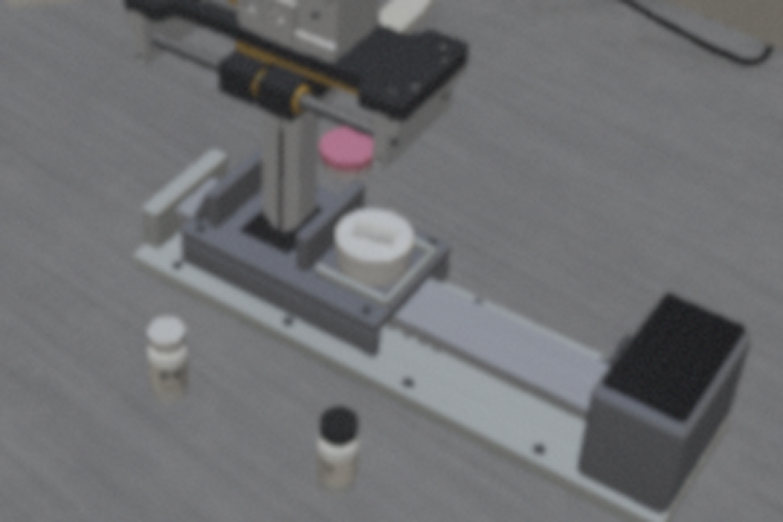

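The carriage has moved about 20 mm with the tip. The tip is still on the pressed cap (crop (285,230)) and the low plate stands clear behind it. I'll keep pushing.

```bash
python3 -m crank '[[-1,0,-0.07,0,0,0,0],[-1,0,-0.15,0,0,0,0],[-1,0,-0.25,0,0,0,0],[-1,0,-0.35,0,0,0,0],[-1,0,-0.45,0,0,0,0],[-1,0,-0.55,0,0,0,0],[-1,0,-0.65,0,0,0,0],[-1,0,-0.75,0,0,0,0],[-1,0,-0.85,0,0,0,0],[-1,0,-0.92,0,0,0,0],[-1,0,-1,0,0,0,0],[-1,0,-1,0,0,0,0]]'
python3 -m crank '[[-1,0,-0.05,0,0,0,0],[-1,0,-0.1,0,0,0,0],[-1,0,-0.14,0,0,0,0],[-1,0,-0.17,0,0,0,0],[-1,0,-0.17,0,0,0,0]]'
python3 - <<'E'
from h import *; import cv2
im=arm.get_image("scene")[170:350,230:500,::-1];cv2.imwrite("pics/s3.png",cv2.resize(im,None,fx=2.9,fy=2.9,interpolation=cv2.INTER_CUBIC))
E
```

```text
time: 6.2
tcp_pos: [548.9, -81.8, 47.1]
orientation: [0.0, -0.059, 0.998, -0.001]
contact_force: [-4.7, -2.8, 16.2]
grip_width: 0.2
grasp_force: 7.9
time: 6.7
tcp_pos: [550.8, -97.8, 47.1]
orientation: [0.0, -0.059, 0.998, -0.001]
contact_force: [-5.1, 0.5, 16.5]
grip_width: 0.4
grasp_force: 8.1
```

View pics/s3.png

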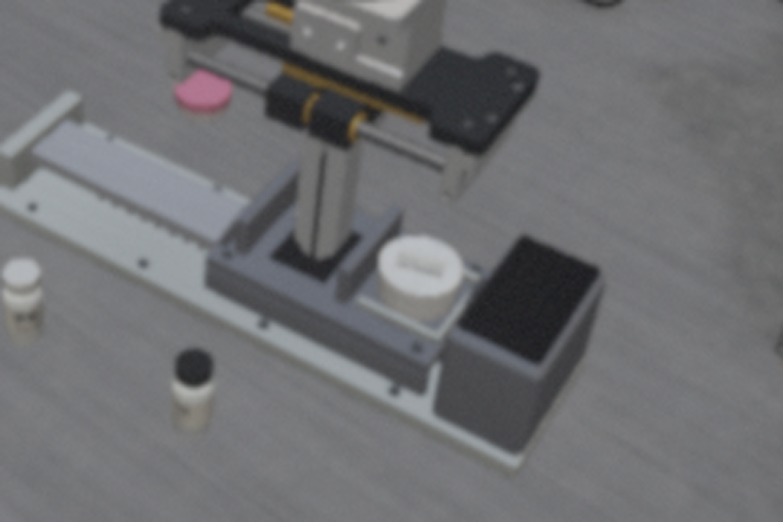

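The carriage is almost at the housing, with a gap of a few mm at crop (440,370). I'll continue until it stops firmly.

```bash
python3 -m crank '[[-1,0,-0.02,0,0,0,0],[-1,0,-0.03,0,0,0,0],[-1,0,-0.03,0,0,0,0]]'
python3 -m crank '[[-1,0,-0.02,0,0,0,0],[-1,0,-0.03,0,0,0,0],[-1,0,-0.03,0,0,0,0]]'
python3 -m crank '[[-1,0,-0.02,0,0,0,0],[-1,0,-0.04,0,0,0,0],[-1,0,-0.04,0,0,0,0]]'
```

```text
time: 7.05
tcp_pos: [551.0, -99.8, 47.1]
orientation: [0.0, -0.059, 0.998, -0.0]
contact_force: [-4.3, 1.9, 16.5]
grip_width: 0.7
grasp_force: 8.5
time: 7.35
tcp_pos: [551.0, -100.2, 47.0]
orientation: [-0.0, -0.059, 0.998, 0.002]
contact_force: [-5.0, 8.1, 19.2]
grip_width: 0.7
grasp_force: 9.6
time: 7.65
tcp_pos: [551.4, -101.6, 47.0]
orientation: [-0.0, -0.059, 0.998, 0.004]
contact_force: [-4.4, 13.3, 20.5]
grip_width: 0.6
grasp_force: 10.1
```

```bash
python3 -m crank '[[-1,0,0.02,0,0,0,0],[-1,0,0.04,0,0,0,0],[-1,0,0.04,0,0,0,0]]'
```

```text
time: 7.95
tcp_pos: [551.4, -101.2, 47.0]
orientation: [0.0, -0.06, 0.998, 0.001]
contact_force: [-4.9, 4.5, 17.7]
grip_width: 0.1
grasp_force: 8.7
```

Still about 4.5 N toward the housing. I'll lift straight up.

```bash
python3 -m crank '[[-1,0,0,-0.02,0,0,0],[-1,0,0,-0.04,0,0,0],[-1,0,0,-0.07,0,0,0],[-1,0,0,-0.1,0,0,0],[-1,0,0,-0.15,0,0,0],[-1,0,0,-0.3,0,0,0],[-1,0,0,-0.6,0,0,0],[-1,0,0,-0.9,0,0,0],[-1,0,0,-1,0,0,0],[-1,0,0,-1,0,0,0]]'
python3 -m crank '[[-1,0,0.25,-0.2,0,0,0],[-1,0,0.5,-0.4,0,0,0],[-1,0,0.75,-0.6,0,0,0],[-1,0,1,-0.6,0,0,0],[-1,0,1,-0.6,0,0,0]]'
python3 - <<'E'
from h import *; import cv2
im=arm.get_image("scene")[170:350,230:500,::-1];a=cv2.resize(im,None,fx=2.2,fy=2.2,interpolation=cv2.INTER_CUBIC)
t=arm.get_image("top")[165:245,220:420,::-1];t=cv2.resize(t,None,fx=a.shape[1]/200,fy=2.4*1.2375,interpolation=cv2.INTER_CUBIC)
cv2.imwrite("pics/s4.png",np.vstack([a,t])[:600])
E
```

```text
time: 8.95
tcp_pos: [552.3, -103.4, 146.8]
orientation: [0.002, -0.059, 0.998, -0.001]
contact_force: [-0.2, -0.7, 0.7]
grip_width: 0.5
grasp_force: 0.0
time: 9.45
tcp_pos: [537.7, -0.9, 203.3]
orientation: [-0.001, -0.061, 0.998, 0.001]
contact_force: [-0.8, 0.5, -1.1]
grip_width: 0.2
grasp_force: 0.0
```

View pics/s4.png

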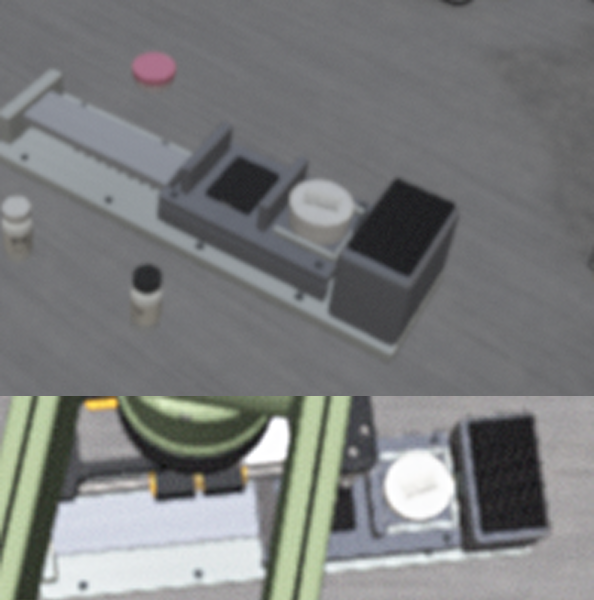

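The carriage end meets the housing face at (335,270) in the upper view. The cap is up, and the vials and box are undisturbed. I'll check the travel numerically.

Run:
```python
from h import *; import cv2
def tin(n):
    return n
a=cv2.imread("pics/scene0.png"); b=arm.get_image("scene")[:,:,::-1].copy()
t=a[211:243,282:315]; r=cv2.matchTemplate(b,t,cv2.TM_CCOEFF_NORMED); _,v,_,l=cv2.minMaxLoc(r); print(v,l)
def c(im,x0,x1,y0,y1):
    m=cv2.inRange(im[y0:y1,x0:x1],(165,165,165),(255,255,255)); n,_,s,ce=cv2.connectedComponentsWithStats(m); i=1+s[1:,4].argmax(); return ce[i]+[x0,y0],s[i,4]
p,n1=c(a,280,318,208,245); q,n2=c(b,355,398,245,285); print(p,n1,q,n2)
P,Q=back("scene",*p,68),back("scene",*q,68); print(np.linalg.norm(Q-P)); print(arm.state()["time"])
```

```text
0.8808845281600952 (359, 246)
[297.98901099 225.80586081] 273 [375.97252747 261.85164835] 364
139.55012662197916
9.6
```

The tin has travelled 139.6 mm, which is the full 140 mm within measurement error.

```bash
python3 -c "from cell import arm; print(arm.close_job())"
```

```text
the job is handed in; nothing more can be done
None
```

The carriage stands against the detector housing (about 139.6 of 140 mm travel measured from the images), the lock button is up again, the tin, vials and box were left alone, and the arm is clear; the job is handed in at 9.6 s.

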